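Load the full solder reel into the feeder

ROBOT

A 6-joint arm with a two-finger parallel gripper is mounted at the origin on the work surface. World frame = base frame: x ahead of the robot, y to its left, z up, the work surface at z = 0. Lengths are in m, angles in rad, forces in N, time in s.
With the tool pointing down it reaches from about 0.275 to 0.725 m from the base axis. Payload 15.9 kg.
Tool frame: the origin (TCP) lies midway between the tips of the shut fingers; the grasp point (between the pads) lies ctrl.hold_point_z behind it (ctrl.hold_point_z is the distance from the TCP to the grasp point, in m); z points along the fingers, y is the line along which they close (so a half turn about z gives the same grasp; the last joint's range is limited). The gripper opens to 85 mm and grips with 20 to 120 N. Pads are 22 mm wide; open, the fingers measure 114 mm over their backs; the gripper's body (76 mm by 85 mm) begins 54 mm behind the grasp point. The pads swing forward as they close: fully open they stand 13 mm farther back than shut.
Start: joints at [1.211, 0.213, -0.034, 1.323, 0, 1.571], TCP at [0.176, 0.468, 0.231] pointing down, gripper open.
Joint ranges: [-2.98, 2.98], [-0.74, 1.72], [-1.14, 1.35], [-2.1, 2.04], [-1.57, 1.44], [-3.14, 3.14]. Speed limits (rad/s): [1.89, 1.89, 2.39, 2.57, 3.14, 3.14].

INTERFACE

Orientations are given as a 3x3 rotation matrix whose columns are the frame's x, y, z axes.
In Python, from bench import ctrl, optics gives the robot as it stands. The module is installed in compiled form; this text tells all that it offers.
- The arm moves only by the tool arm_command, never from a script. Its argument "series" is a list of rows, each an object of numbers: "x", "y", "z": the shift along the world's x, y, z in m; "ax", "ay", "az": the turn, a rotation vector about the world's x, y, z in degrees; "jaw": the closure, from 0 (fully open) to 1 (shut). A call has 1 to 5 rows; each row is the pose to reach, as a shift and turn from the pose commanded when the call began; what a row does not reach only later rows make up. A row lasts 1/12 s, in which the tool goes at most 41.7 mm and 7.16 degrees, less where a joint would pass 70% of its speed; a pose out of reach is approached as far as the arm can. A call with a gripper value outside its range is refused whole. The fingers move at their own pace and stop on an object; "newtons" is the grip in N (left out, the last holds). Time passes only in rows, so rows that repeat a pose let the fingers close. It gives the time, the measured TCP pose, the force, the opening and the grip force at its end, in the units of the state.
- ctrl.read_state(): the state, without advancing time (a new reading comes with each control period).
- optics.read_camera(name): name is "side" or "top" or "wrist"; returns (picture, depth): 400x640x3 uint8, red, green, blue; 400x640 float32, m along the optical axis (not along the pixel's ray), 0 where there is no reading.
- optics.get_calibration(name): a dict with "fx", "fy", "cx", "cy" (pixels), "k1" (the pictures are not rectified: a ray, as slopes to the right and down, at radius r is drawn at 1 + k1 r^2 times it, then the intrinsics apply), "rvec" (rotation vector, rad) and "tvec" (3), from world to camera coordinates, as OpenCV has them; the wrist camera has in their place "mount" (4x4, takes a point from camera to tool coordinates, whose origin is the TCP and whose axes are the flange's). Camera axes: x right, y down, z forward; pixel columns grow to the right and rows downward; lengths in m; the calibration is good to about 2 mm. A picture is of the moment at which its call begins: read the wrist's pose just before it. get_calibration takes no time and is no camera call.
- ctrl.sign_off(): hands the job in; it is judged then, once.
The state is a dict: "time": time; "q": joint angles; "dq": joint speeds; "joint_efforts": joint torques, N m; "tool_pos": TCP position; "ee_rot": TCP orientation; "force": force on the tool from outside, world axes, zero at the start; "moment": the same for the moment, N m; "opening": finger opening in m; "finger_force": force on a finger pad.
Only numpy, scipy, OpenCV 4.12 (cv2) and the standard library are available. Lean on these libraries where they do the work, as an engineer would, in place of code of your own. Each camera call takes 0.05 s, during which the arm holds its last target. There are 200 camera calls.

TASK

One of the three identical closed canisters on the bench still holds a full reel of solder and is clearly heavier than the other two, which are empty. Find it by feel, stand it upright in the cradle of the pulled-out feeder carriage, then push the carriage along its track until it clicks fully home. Leave the two empties standing on the bench, tip no canister over, and leave the other things on the bench where they are.

Things in the scene. Friction and masses are not known exactly. Their poses are not given: they have to be found in the camera images.
- canister_a: one of three identical closed canisters, grey plastic tub with black lid, 55 mm diameter, 62 mm tall, standing upright on the bench; origin at the centre of its underside, z up. Outside alike; a full one weighs 450 to 600 g, an empty one about 150 g
- canister_b: one of three identical closed canisters, grey plastic tub with black lid, 55 mm diameter, 62 mm tall, standing upright on the bench; origin at the centre of its underside, z up. Outside alike; a full one weighs 450 to 600 g, an empty one about 150 g
- canister_c: one of three identical closed canisters, grey plastic tub with black lid, 55 mm diameter, 62 mm tall, standing upright on the bench; origin at the centre of its underside, z up. Outside alike; a full one weighs 450 to 600 g, an empty one about 150 g
- cradle: sliding carriage with a black square tray, 68 x 68 mm inside, lips 4 mm thick and 8 mm high; origin at the centre of the tray's floor, 26 mm above the bench. It slides along its own +y axis towards the grey tower, whose face is 60 mm from the tray's centre at home; x across the track, z up
- push_plate (a point): top middle of the outer face of the carriage's upright aluminium push plate, 74 mm above the bench. The plate is at the end away from the tower (76 mm from the cradle's centre, cradle -y side), 44 mm wide across the track, 10 mm thick, 16 to 74 mm above the bench. Push this outer face towards the tower (cradle +y)
- feeder: solder feeder fixed to the bench: base plate 130 x 370 x 12 mm, grey tower 182 mm tall from y = 145 mm on. Origin on the bench under the fully pulled-out cradle's centre, axes as the cradle's: the cradle's y here is the carriage travel, 0 to 25 mm at the start, 85 mm home at the stop. A spring detent resists with about 7 N from 66 mm on; past 80 mm it snaps the carriage home
- cutters: side cutters with red handles lying on the bench, 140 x 75 mm, 16 mm high; bystander
- screwdriver: screwdriver lying on the bench, 160 mm long; bystander
- flux: small bottle standing among the canisters, 24 mm diameter, 50 mm tall, origin under its centre; bystander
- tip_cleaner: round steel tin of brass wool, 64 mm diameter, 38 mm tall; bystander
- sponge_tray: black tray with yellow sponge, 90 x 70 x 22 mm; bystander
- tape: cardboard ring (empty tape core) lying flat, 56 mm diameter, 18 mm high; bystander
Things that resemble listed ones, but are neither listed nor needed, are in the scene too. What is shaped like the canister_b but brown or green is not meant.

How it is judged:
On the way, in this order (a step that is already met when the one before it is completed fails the run):
1. the full canister stands in the cradle while the carriage is still out (((contact force between canister_a and cradle above 3 N and horizontal distance between canister_a and cradle below 0.013 m and angle between canister_a's own z axis and vertical below 0.1 rad and z of canister_a in the frame of cradle below 0.006 m and y of cradle in the frame of feeder below 0.065 m) or (contact force between canister_b and cradle above 3 N and horizontal distance between canister_b and cradle below 0.013 m and angle between canister_b's own z axis and vertical below 0.1 rad and z of canister_b in the frame of cradle below 0.006 m and y of cradle in the frame of feeder below 0.065 m) or (contact force between canister_c and cradle above 3 N and horizontal distance between canister_c and cradle below 0.013 m and angle between canister_c's own z axis and vertical below 0.1 rad and z of canister_c in the frame of cradle below 0.006 m and y of cradle in the frame of feeder below 0.065 m))), for 0.2 s.
2. the carriage is pushed home with the full canister on it (y of cradle in the frame of feeder above 0.082 m and ((contact force between canister_a and cradle above 3 N and horizontal distance between canister_a and cradle below 0.013 m and angle between canister_a's own z axis and vertical below 0.1 rad and z of canister_a in the frame of cradle below 0.006 m) or (contact force between canister_b and cradle above 3 N and horizontal distance between canister_b and cradle below 0.013 m and angle between canister_b's own z axis and vertical below 0.1 rad and z of canister_b in the frame of cradle below 0.006 m) or (contact force between canister_c and cradle above 3 N and horizontal distance between canister_c and cradle below 0.013 m and angle between canister_c's own z axis and vertical below 0.1 rad and z of canister_c in the frame of cradle below 0.006 m))), for 0.2 s.
At the end, for the whole second after the job is handed in: Full canister (over 3 N on the cradle) stands in the cradle: upright to 0.1 rad, within 13 mm of its centre, foot under 6 mm above its floor; carriage home (cradle y in the feeder frame above 82 mm) and at rest; both empties still and upright (0.1 rad) on the bench, feet below 6 mm (y of cradle in the frame of feeder above 0.082 m and linear speed of cradle below 0.02 m/s and ((contact force between canister_a and cradle above 3 N and horizontal distance between canister_a and cradle below 0.013 m and angle between each of canister_a, canister_b, canister_c's own z axis and vertical below 0.1 rad and z of canister_a in the frame of cradle below 0.006 m and height (world z) of each of canister_b, canister_c below 0.006 m and linear speed of each of canister_b, canister_c below 0.02 m/s) or (contact force between canister_b and cradle above 3 N and horizontal distance between canister_b and cradle below 0.013 m and angle between each of canister_b, canister_a, canister_c's own z axis and vertical below 0.1 rad and z of canister_b in the frame of cradle below 0.006 m and height (world z) of each of canister_a, canister_c below 0.006 m and linear speed of each of canister_a, canister_c below 0.02 m/s) or (contact force between canister_c and cradle above 3 N and horizontal distance between canister_c and cradle below 0.013 m and angle between each of canister_c, canister_a, canister_b's own z axis and vertical below 0.1 rad and z of canister_c in the frame of cradle below 0.006 m and height (world z) of each of canister_a, canister_b below 0.006 m and linear speed of each of canister_a, canister_b below 0.02 m/s))); the robot touches nothing.
It fails at once if a canister is tipped over (more than 0.8 rad) (angle between any of canister_a, canister_b, canister_c's own z axis and vertical above 0.8 rad).
It fails at once if a bystander is moved more than 30 mm (distance of any of cutters, screwdriver, flux, tip_cleaner, sponge_tray, tape from where it was at the start of the episode above 0.03 m).
It also fails if it takes over 64 s, if anything falls off the work surface, if the arm or the gripper's body presses on something with over 40 N, if the wrist force passes 120 N, or if a joint passes its speed limit or range.

## Working session

There is one attempt and no reset: what is moved stays moved. The work goes in short steps, Python scripts to look and compute and a tool call to move; the robot and the scene stay as the last step left them, time stands still between calls to the robot, and variables do not carry over. Pictures are saved under pics/ and viewed, at most 10 in all, crops included, and the job is handed in when it is done.

Besides the shell and the picture viewer there is one more tool, called after "Call:" as name(argument=value, ...) on one line, values as JSON. arm_command: Moves the arm, as the interface text tells. Its arguments: {"type":"object","properties":{"series":{"type":"array","items":{"type":"object","properties":{"x":{"type":"number"},"y":{"type":"number"},"z":{"type":"number"},"ax":{"type":"number"},"ay":{"type":"number"},"az":{"type":"number"},"jaw":{"type":"number"}}}},"newtons":{"type":"number"}},"required":["series"]}

```bash
mkdir -p pics; cat > h.py <<'E'
import numpy as np, cv2
from bench import ctrl, optics
def cam(name):
    c=optics.get_calibration(name); s=ctrl.read_state()
    im,d=optics.read_camera(name)
    if 'mount' in c:
        T=np.eye(4);T[:3,:3]=s['ee_rot'];T[:3,3]=s['tool_pos'];M=T@np.array(c['mount']);R=M[:3,:3];o=M[:3,3]
    else:
        R=cv2.Rodrigues(np.array(c['rvec'],float))[0].T;o=-R@np.array(c['tvec'],float).ravel()
    K=np.array([[c['fx'],0,c['cx']],[0,c['fy'],c['cy']],[0,0,1]]);D=np.array([c['k1'],0,0,0.])
    return im,d,K,D,R,o
def slopes(K,D,uv):
    return cv2.undistortPoints(np.array(uv,float).reshape(-1,1,2),K,D).reshape(-1,2)
def plane(c,uv,z):
    _,_,K,D,R,o=c; s=slopes(K,D,uv); r=np.c_[s,np.ones(len(s))]@R.T
    return o+r*((z-o[2])/r[:,2])[:,None]
def cloud(c):
    im,d,K,D,R,o=c; v,u=np.mgrid[:400,:640]
    s=slopes(K,D,np.c_[u.ravel(),v.ravel()]); P=(np.c_[s,np.ones(len(s))]*d.reshape(-1,1))@R.T+o
    P[d.ravel()==0]=np.nan
    return P.reshape(400,640,3)
E
python3 - <<'E'
from h import *
for n in('top','side'):
    c=cam(n); cv2.imwrite(f'pics/{n}.png',c[0][:,:,::-1]); np.savez(f'{n}.npz',im=c[0],d=c[1],K=c[2],D=c[3],R=c[4],o=c[5]); print(n,c[5],c[4][:,2],(c[1]==0).mean())
s=ctrl.read_state();print(s['time'],s['tool_pos'],s['ee_rot'],ctrl.hold_point_z,s['opening'],s['force'])
E
```

```text
top [ 0.4382734  -0.18632427  1.02106742] [ 0.09194297 -0.0164025  -0.99562917] 0.0040859375
side [ 0.17197553 -0.71946744  0.44628883] [ 0.49658803  0.71653417 -0.48987663] 0.0039453125
0.1 [0.17595761 0.46772652 0.23087941] [[-9.35942743e-01  3.52152015e-01 -3.74763232e-04]
 [ 3.52152212e-01  9.35942344e-01 -8.65657852e-04]
 [ 4.59136208e-05 -9.42179885e-04 -9.99999555e-01]] 0.0187 0.0853963699790381 [-0.26233812 -0.40367001 -1.16960407]
```

View pics/top.png

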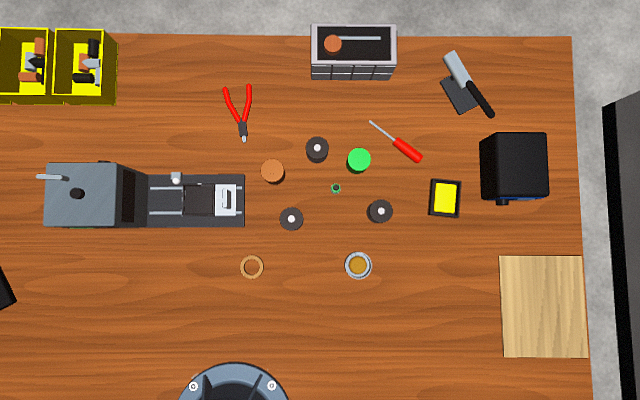

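View pics/side.png

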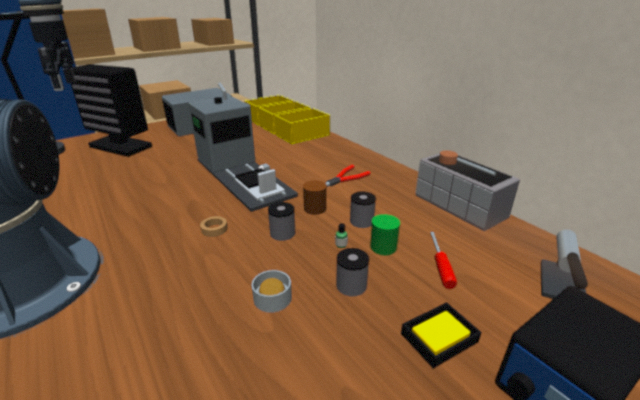

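The top view shows three black-lidded grey canisters at (317,149), (291,218) and (380,211). The brown (272,171) and green (359,160) look-alikes are the wrong colour. Flux is at (336,188), the tray at (199,199) and the push plate at (228,199), with the tower to the left (world +y). The side view confirms grey tubs with black lids at (282,220), (362,208) and (352,270).

```bash
python3 - <<'E'
from h import *
z=np.load('top.npz');c=[z[k] for k in('im','d','K','D','R','o')];P=cloud(c);im=c[0]
def circ(seed,r,h):
    u,v=seed;w=P[v-r:v+r+1,u-r:u+r+1].reshape(-1,3);vv,uu=np.mgrid[v-r:v+r+1,u-r:u+r+1]
    m=np.abs(w[:,2]-h)<.006;m&=~np.isnan(w[:,2])
    pts=np.c_[uu.ravel()[m],vv.ravel()[m]].astype(np.float32)
    hu=cv2.minEnclosingCircle(pts)
    q=plane(c,[hu[0]],h)[0]
    return q.round(4),w[m].mean(0).round(4),'zmed',np.median(w[m,2]).round(4),'diam',(2*hu[1]*(c[5][2]-h)/c[2][0,0]).round(4)
for n,s,r,h in(('far',(317,149),20,.062),('left',(291,218),20,.062),('right',(380,211),20,.062),('flux',(336,188),9,.05),('green',(359,160),18,.062),('brown',(272,171),18,.062),('tin',(358,265),20,.038),('tape',(252,267),16,.018)): print(n,*circ(s,r,h))
# feeder
reg=P[160:240,130:250];
def rect(lo,hi,u0,u1,v0,v1):
    w=P[v0:v1,u0:u1].reshape(-1,3);w=w[(w[:,2]>lo)&(w[:,2]<hi)];r=cv2.minAreaRect((w[:,:2]*1000).astype(np.float32));return len(w),r,w.mean(0).round(4)
print('plate',rect(.066,.08,205,250,170,230));print('base',rect(.008,.016,130,250,160,240));print('tray',rect(.022,.030,170,222,170,230));print('lips',rect(.031,.038,170,222,170,230))
print('tower',rect(.15,.2,30,150,150,240))
for u in range(140,250,4): print(u,P[199,u].round(3),im[199,u],end=' | ')
cv2.imwrite('pics/crop.png',cv2.resize(im[120:260,130:410,::-1],None,fx=2.8,fy=2.8,interpolation=2))
E
```

```text
far [ 0.6443 -0.1951  0.062 ] [ 0.6445 -0.1952  0.063 ] zmed 0.063 diam 0.0539
left [ 0.4772 -0.1351  0.062 ] [ 0.4774 -0.1354  0.063 ] zmed 0.063 diam 0.0547
right [ 0.4956 -0.3439  0.062 ] [ 0.4958 -0.3438  0.0629] zmed 0.0629 diam 0.0544
flux [ 0.5527 -0.2399  0.05  ] [ 0.5523 -0.2402  0.0506] zmed 0.0508 diam 0.0137
green [ 0.6172 -0.2939  0.062 ] [ 0.6173 -0.2939  0.0628] zmed 0.0628 diam 0.0541
brown [ 0.5903 -0.0901  0.062 ] [ 0.5901 -0.0903  0.0631] zmed 0.0631 diam 0.054
tin [ 0.3673 -0.2917  0.038 ] [ 0.3673 -0.2931  0.0357] zmed 0.0357 diam 0.0666
tape [ 0.363  -0.0395  0.018 ] [ 0.3632 -0.0392  0.0185] zmed 0.0185 diam 0.0592
plate (89, ((524.3579711914062, 15.543652534484863), (43.72650146484375, 8.897449493408203), 1.0126612186431885), array([0.5245, 0.0155, 0.0735]))
base (2961, ((524.1318359375, 99.15218353271484), (131.05508422851562, 234.96624755859375), 0.760506272315979), array([0.5205, 0.1119, 0.0129]))
tray (1030, ((538.211669921875, 96.20909881591797), (104.227294921875, 123.61508178710938), 0.3765259385108948), array([0.5278, 0.0856, 0.0265]))
lips (221, ((538
[... 636 characters left out ...]
2 71 73] | 180 [0.525 0.135 0.018] [65 66 64] | 184 [0.524 0.12  0.034] [29 21 21] | 188 [0.525 0.114 0.025] [62 58 58] | 192 [0.525 0.104 0.027] [61 56 54] | 196 [0.525 0.094 0.026] [66 60 58] | 200 [0.525 0.085 0.027] [70 62 62] | 204 [0.524 0.075 0.028] [73 62 64] | 208 [0.524 0.065 0.03 ] [69 65 66] | 212 [0.525 0.056 0.027] [60 52 50] | 216 [0.525 0.047 0.024] [227 233 238] | 220 [0.525 0.038 0.022] [221 228 234] | 224 [0.52  0.017 0.075] [219 226 232] | 228 [0.522 0.012 0.053] [76 70 73] | 232 [0.525 0.009 0.023] [233 237 243] | 236 [0.526 0.001 0.015] [67 65 68] | 240 [ 0.526 -0.008  0.013] [80 73 80] | 244 [ 0.526 -0.018  0.01 ] [26 25 28] | 248 [ 0.527 -0.026  0.   ] [157  90  46] |
```

View pics/crop.png

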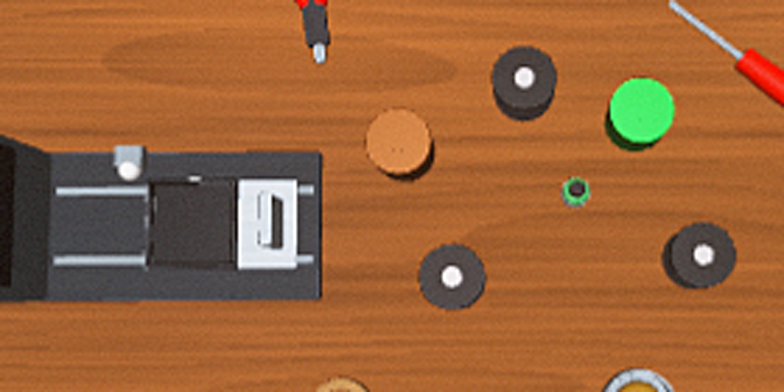

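The crop confirms three black-lidded tubs, all measuring about 54.5 mm across with tops at 62–63 mm. The tray centre is near (0.524, 0.087), and the plate's outer face is at y≈0.0105. I'll start with the left canister, setting the jaws to close along world x.

Call:
arm_command(series=[{"x": 0.015,"y": -0.03,"az": -6.94},{"x": 0.03,"y": -0.06,"az": -13.88},{"x": 0.045,"y": -0.09,"az": -20.82},{"x": 0.06,"y": -0.12,"az": -27.76},{"x": 0.075,"y": -0.15,"az": -34.7}])

```text
$.series[0]: bad value
```

Call:
arm_command(series=[{"x": 0.015,"y": -0.03,"az": -6.94},{"x": 0.03,"y": -0.06,"az": -13.88},{"x": 0.045,"y": -0.09,"az": -20.82},{"x": 0.06,"y": -0.12,"az": -27.76},{"x": 0.075,"y": -0.15,"az": -34.7}])

```text
$.series[0]: bad value
```

Call:
arm_command(series=[{"x": 0.015,"y": -0.03},{"x": 0.03,"y": -0.06},{"x": 0.045,"y": -0.09},{"x": 0.06,"y": -0.12},{"x": 0.075,"y": -0.15}])

```text
$.series[0]: bad value
```

Call:
arm_command(series=[{"x": 0.015,"y": -0.03,"z": 0,"ax": 0,"ay": 0,"az": -6.94,"jaw": 0},{"x": 0.03,"y": -0.06,"z": 0,"ax": 0,"ay": 0,"az": -13.88,"jaw": 0},{"x": 0.045,"y": -0.09,"z": 0,"ax": 0,"ay": 0,"az": -20.82,"jaw": 0},{"x": 0.06,"y": -0.12,"z": 0,"ax": 0,"ay": 0,"az": -27.76,"jaw": 0},{"x": 0.075,"y": -0.15,"z": 0,"ax": 0,"ay": 0,"az": -34.7,"jaw": 0}])

```text
time: 0.52
tool_pos: [0.2512, 0.3164, 0.231]
ee_rot: [[-0.565, 0.825, -0.0], [0.825, 0.565, -0.0], [-0.0, -0.0, -1.0]]
force: [0.5, 0.2, 0.4]
opening: 0.0854
finger_force: 0.0
```

Call:
arm_command(series=[{"x": 0.015,"y": -0.03,"z": 0,"ax": 0,"ay": 0,"az": -6.94,"jaw": 0},{"x": 0.03,"y": -0.06,"z": 0,"ax": 0,"ay": 0,"az": -13.88,"jaw": 0},{"x": 0.045,"y": -0.09,"z": 0,"ax": 0,"ay": 0,"az": -20.82,"jaw": 0},{"x": 0.06,"y": -0.12,"z": 0,"ax": 0,"ay": 0,"az": -27.76,"jaw": 0},{"x": 0.075,"y": -0.15,"z": 0,"ax": 0,"ay": 0,"az": -34.7,"jaw": 0}])

```text
time: 0.93
tool_pos: [0.3262, 0.1664, 0.2313]
ee_rot: [[0.006, 1.0, -0.0], [1.0, -0.006, 0.0], [0.0, -0.0, -1.0]]
force: [0.2, 0.7, 0.4]
opening: 0.0854
finger_force: 0.0
```

Call:
arm_command(series=[{"x": 0.015,"y": -0.03,"z": 0,"ax": 0,"ay": 0,"az": 0,"jaw": 0},{"x": 0.03,"y": -0.06,"z": 0,"ax": 0,"ay": 0,"az": 0,"jaw": 0},{"x": 0.045,"y": -0.09,"z": 0,"ax": 0,"ay": 0,"az": 0,"jaw": 0},{"x": 0.06,"y": -0.12,"z": 0,"ax": 0,"ay": 0,"az": 0,"jaw": 0},{"x": 0.075,"y": -0.15,"z": 0,"ax": 0,"ay": 0,"az": 0,"jaw": 0}])

```text
time: 1.35
tool_pos: [0.4013, 0.0162, 0.2312]
ee_rot: [[0.0, 1.0, -0.0], [1.0, -0.0, 0.0], [0.0, -0.0, -1.0]]
force: [1.2, 0.6, 0.1]
opening: 0.0854
finger_force: 0.0
```

Call:
arm_command(series=[{"x": 0.02,"y": -0.035,"z": -0.01,"ax": 0,"ay": 0,"az": 0,"jaw": 0},{"x": 0.04,"y": -0.07,"z": -0.02,"ax": 0,"ay": 0,"az": 0,"jaw": 0},{"x": 0.06,"y": -0.105,"z": -0.03,"ax": 0,"ay": 0,"az": 0,"jaw": 0},{"x": 0.076,"y": -0.14,"z": -0.05,"ax": 0,"ay": 0,"az": 0,"jaw": 0},{"x": 0.076,"y": -0.15,"z": -0.07,"ax": 0,"ay": 0,"az": 0,"jaw": 0}])

```text
time: 1.77
tool_pos: [0.4791, -0.1361, 0.1604]
ee_rot: [[0.003, 1.0, 0.001], [1.0, -0.003, -0.001], [-0.001, 0.001, -1.0]]
force: [0.3, 0.7, -0.3]
opening: 0.0854
finger_force: 0.0
```

Call:
arm_command(series=[{"x": -0.001,"y": 0,"z": -0.03,"ax": 0,"ay": 0,"az": 0,"jaw": 0},{"x": -0.001,"y": 0,"z": -0.06,"ax": 0,"ay": 0,"az": 0,"jaw": 0},{"x": -0.001,"y": 0,"z": -0.09,"ax": 0,"ay": 0,"az": 0,"jaw": 0},{"x": -0.001,"y": 0,"z": -0.115,"ax": 0,"ay": 0,"az": 0,"jaw": 0},{"x": -0.001,"y": 0,"z": -0.131,"ax": 0,"ay": 0,"az": 0,"jaw": 0}])

```text
time: 2.18
tool_pos: [0.4744, -0.1316, 0.0276]
ee_rot: [[0.0, 1.0, -0.003], [1.0, -0.0, 0.001], [0.001, -0.003, -1.0]]
force: [-0.3, 1.0, -0.5]
opening: 0.0857
finger_force: 0.0
```

Call:
arm_command(newtons=40, series=[{"x": 0,"y": 0,"z": 0,"ax": 0,"ay": 0,"az": 0,"jaw": 0.6},{"x": 0,"y": 0,"z": 0,"ax": 0,"ay": 0,"az": 0,"jaw": 0.6},{"x": 0,"y": 0,"z": 0,"ax": 0,"ay": 0,"az": 0,"jaw": 0.6},{"x": 0,"y": 0,"z": 0,"ax": 0,"ay": 0,"az": 0,"jaw": 0.6},{"x": 0,"y": 0,"z": 0,"ax": 0,"ay": 0,"az": 0,"jaw": 0.6}])

```text
time: 2.6
tool_pos: [0.4768, -0.1322, 0.0314]
ee_rot: [[0.0, 1.0, 0.002], [1.0, -0.0, -0.001], [-0.001, 0.002, -1.0]]
force: [1.3, -0.6, 4.5]
opening: 0.0539
finger_force: 42.6
```

Call:
arm_command(series=[{"x": 0,"y": 0,"z": 0.01,"ax": 0,"ay": 0,"az": 0,"jaw": 0.6},{"x": 0,"y": 0,"z": 0.03,"ax": 0,"ay": 0,"az": 0,"jaw": 0.6},{"x": 0,"y": 0,"z": 0.04,"ax": 0,"ay": 0,"az": 0,"jaw": 0.6},{"x": 0,"y": 0,"z": 0.04,"ax": 0,"ay": 0,"az": 0,"jaw": 0.6},{"x": 0,"y": 0,"z": 0.04,"ax": 0,"ay": 0,"az": 0,"jaw": 0.6}])

```text
time: 3.02
tool_pos: [0.4767, -0.1322, 0.071]
ee_rot: [[0.0, 1.0, 0.002], [1.0, -0.0, -0.0], [-0.0, 0.002, -1.0]]
force: [-1.0, -0.4, -1.4]
opening: 0.0536
finger_force: 42.6
```

Call:
arm_command(series=[{"x": 0,"y": 0,"z": 0,"ax": 0,"ay": 0,"az": 0,"jaw": 0.6},{"x": 0,"y": 0,"z": 0,"ax": 0,"ay": 0,"az": 0,"jaw": 0.6},{"x": 0,"y": 0,"z": 0,"ax": 0,"ay": 0,"az": 0,"jaw": 0.6}])

```text
time: 3.27
tool_pos: [0.4756, -0.1319, 0.0696]
ee_rot: [[0.0, 1.0, -0.001], [1.0, -0.0, 0.0], [0.0, -0.001, -1.0]]
force: [0.4, -0.1, -0.9]
opening: 0.0536
finger_force: 42.6
```

Call:
arm_command(series=[{"x": 0,"y": 0,"z": 0,"ax": 0,"ay": 0,"az": 0,"jaw": 0.6},{"x": 0,"y": 0,"z": 0,"ax": 0,"ay": 0,"az": 0,"jaw": 0.6}])

```text
time: 3.43
tool_pos: [0.4758, -0.132, 0.0699]
ee_rot: [[0.0, 1.0, -0.001], [1.0, -0.0, 0.0], [0.0, -0.001, -1.0]]
force: [-0.5, 0.2, -1.6]
opening: 0.0536
finger_force: 42.6
```

Only about 1.3 N was added, so this one is empty. I'll put it back and try the far one.

Call:
arm_command(series=[{"x": 0,"y": 0,"z": -0.015,"ax": 0,"ay": 0,"az": 0,"jaw": 0.6},{"x": 0,"y": 0,"z": -0.028,"ax": 0,"ay": 0,"az": 0,"jaw": 0.6},{"x": 0,"y": 0,"z": -0.035,"ax": 0,"ay": 0,"az": 0,"jaw": 0.6},{"x": 0,"y": 0,"z": -0.039,"ax": 0,"ay": 0,"az": 0,"jaw": 0.6},{"x": 0,"y": 0,"z": -0.04,"ax": 0,"ay": 0,"az": 0,"jaw": 0.6}])

```text
time: 3.85
tool_pos: [0.4754, -0.1319, 0.0307]
ee_rot: [[0.0, 1.0, -0.001], [1.0, -0.0, 0.0], [0.0, -0.001, -1.0]]
force: [-13.1, 2.6, 29.6]
opening: 0.0541
finger_force: 46.1
```

Call:
arm_command(series=[{"x": 0,"y": 0,"z": 0,"ax": 0,"ay": 0,"az": 0,"jaw": 0},{"x": 0,"y": 0,"z": 0,"ax": 0,"ay": 0,"az": 0,"jaw": 0},{"x": 0,"y": 0,"z": 0,"ax": 0,"ay": 0,"az": 0,"jaw": 0},{"x": 0,"y": 0,"z": 0,"ax": 0,"ay": 0,"az": 0,"jaw": 0},{"x": 0,"y": 0,"z": 0.01,"ax": 0,"ay": 0,"az": 0,"jaw": 0}])

```text
time: 4.27
tool_pos: [0.4751, -0.1318, 0.0393]
ee_rot: [[0.0, 1.0, -0.002], [1.0, -0.0, 0.001], [0.001, -0.002, -1.0]]
force: [-0.9, 0.4, -0.3]
opening: 0.0852
finger_force: 0.0
```

Call:
arm_command(series=[{"x": 0,"y": 0,"z": 0.03,"ax": 0,"ay": 0,"az": 0,"jaw": 0},{"x": 0,"y": 0,"z": 0.06,"ax": 0,"ay": 0,"az": 0,"jaw": 0},{"x": 0,"y": 0,"z": 0.09,"ax": 0,"ay": 0,"az": 0,"jaw": 0},{"x": 0.03,"y": -0.01,"z": 0.11,"ax": 0,"ay": 0,"az": 0,"jaw": 0},{"x": 0.06,"y": -0.02,"z": 0.11,"ax": 0,"ay": 0,"az": 0,"jaw": 0}])

```text
time: 4.68
tool_pos: [0.5382, -0.1526, 0.1563]
ee_rot: [[0.0, 1.0, 0.007], [1.0, -0.0, -0.002], [-0.002, 0.007, -1.0]]
force: [1.1, -1.2, 0.8]
opening: 0.0856
finger_force: 0.0
```

Call:
arm_command(series=[{"x": 0.035,"y": -0.014,"z": 0,"ax": 0,"ay": 0,"az": 0,"jaw": 0},{"x": 0.07,"y": -0.028,"z": 0,"ax": 0,"ay": 0,"az": 0,"jaw": 0},{"x": 0.1,"y": -0.04,"z": 0,"ax": 0,"ay": 0,"az": 0,"jaw": 0},{"x": 0.109,"y": -0.043,"z": 0,"ax": 0,"ay": 0,"az": 0,"jaw": 0},{"x": 0.109,"y": -0.043,"z": 0,"ax": 0,"ay": 0,"az": 0,"jaw": 0}])

```text
time: 5.1
tool_pos: [0.6466, -0.1957, 0.1498]
ee_rot: [[0.001, 1.0, -0.0], [1.0, -0.001, 0.0], [0.0, -0.0, -1.0]]
force: [1.4, 0.4, -0.7]
opening: 0.0854
finger_force: 0.0
```

Call:
arm_command(series=[{"x": 0,"y": 0,"z": -0.03,"ax": 0,"ay": 0,"az": 0,"jaw": 0},{"x": -0.001,"y": 0,"z": -0.06,"ax": 0,"ay": 0,"az": 0,"jaw": 0},{"x": -0.001,"y": 0,"z": -0.09,"ax": 0,"ay": 0,"az": 0,"jaw": 0},{"x": -0.001,"y": 0,"z": -0.112,"ax": 0,"ay": 0,"az": 0,"jaw": 0},{"x": -0.001,"y": 0,"z": -0.118,"ax": 0,"ay": 0,"az": 0,"jaw": 0}])

```text
time: 5.52
tool_pos: [0.6413, -0.1941, 0.0293]
ee_rot: [[0.0, 1.0, -0.005], [1.0, -0.0, 0.001], [0.001, -0.005, -1.0]]
force: [-0.6, 0.5, 0.6]
opening: 0.0855
finger_force: 0.0
```

Call:
arm_command(newtons=40, series=[{"x": 0,"y": 0,"z": 0,"ax": 0,"ay": 0,"az": 0,"jaw": 0.6},{"x": 0,"y": 0,"z": 0,"ax": 0,"ay": 0,"az": 0,"jaw": 0.6},{"x": 0,"y": 0,"z": 0,"ax": 0,"ay": 0,"az": 0,"jaw": 0.6},{"x": 0,"y": 0,"z": 0,"ax": 0,"ay": 0,"az": 0,"jaw": 0.6},{"x": 0,"y": 0,"z": 0,"ax": 0,"ay": 0,"az": 0,"jaw": 0.6}])

```text
time: 5.93
tool_pos: [0.6449, -0.1953, 0.0349]
ee_rot: [[0.0, 1.0, 0.003], [1.0, -0.0, -0.001], [-0.001, 0.003, -1.0]]
force: [-3.9, 0.3, 7.5]
opening: 0.0539
finger_force: 41.8
```

Call:
arm_command(series=[{"x": 0,"y": 0,"z": 0.01,"ax": 0,"ay": 0,"az": 0,"jaw": 0.6},{"x": 0,"y": 0,"z": 0.03,"ax": 0,"ay": 0,"az": 0,"jaw": 0.6},{"x": 0,"y": 0,"z": 0.04,"ax": 0,"ay": 0,"az": 0,"jaw": 0.6},{"x": 0,"y": 0,"z": 0.04,"ax": 0,"ay": 0,"az": 0,"jaw": 0.6},{"x": 0,"y": 0,"z": 0.04,"ax": 0,"ay": 0,"az": 0,"jaw": 0.6}])

```text
time: 6.35
tool_pos: [0.6447, -0.1952, 0.0733]
ee_rot: [[0.0, 1.0, 0.002], [1.0, -0.0, -0.001], [-0.001, 0.002, -1.0]]
force: [-1.0, -0.7, -4.5]
opening: 0.0537
finger_force: 44.0
```

Call:
arm_command(series=[{"x": 0,"y": 0,"z": 0,"ax": 0,"ay": 0,"az": 0,"jaw": 0.6},{"x": 0,"y": 0,"z": 0,"ax": 0,"ay": 0,"az": 0,"jaw": 0.6},{"x": 0,"y": 0,"z": 0,"ax": 0,"ay": 0,"az": 0,"jaw": 0.6}])

```text
time: 6.6
tool_pos: [0.6435, -0.1949, 0.0714]
ee_rot: [[0.0, 1.0, -0.001], [1.0, -0.0, 0.0], [0.0, -0.001, -1.0]]
force: [0.7, 0.1, -6.2]
opening: 0.0539
finger_force: 44.0
```

Call:
arm_command(series=[{"x": 0,"y": 0,"z": 0,"ax": 0,"ay": 0,"az": 0,"jaw": 0.6},{"x": 0,"y": 0,"z": 0,"ax": 0,"ay": 0,"az": 0,"jaw": 0.6}])

```text
time: 6.77
tool_pos: [0.6439, -0.195, 0.0719]
ee_rot: [[0.0, 1.0, -0.001], [1.0, -0.0, 0.0], [0.0, -0.001, -1.0]]
force: [-0.2, -0.7, -5.6]
opening: 0.0539
finger_force: 44.0
```

About 5.6 N: the far canister is the full one. I'll carry it over to the cradle.

Call:
arm_command(newtons=60, series=[{"x": 0,"y": 0,"z": 0.01,"ax": 0,"ay": 0,"az": 0,"jaw": 0.6},{"x": 0,"y": 0,"z": 0.03,"ax": 0,"ay": 0,"az": 0,"jaw": 0.6},{"x": 0,"y": 0,"z": 0.05,"ax": 0,"ay": 0,"az": 0,"jaw": 0.6},{"x": -0.002,"y": 0.005,"z": 0.065,"ax": 0,"ay": 0,"az": 0,"jaw": 0.6},{"x": -0.01,"y": 0.0215,"z": 0.07,"ax": 0,"ay": 0,"az": 0,"jaw": 0.6}])

```text
time: 7.18
tool_pos: [0.6356, -0.1753, 0.1456]
ee_rot: [[0.002, 1.0, 0.004], [1.0, -0.002, -0.002], [-0.002, 0.004, -1.0]]
force: [1.7, -0.7, -5.1]
opening: 0.0532
finger_force: 64.4
```

Call:
arm_command(series=[{"x": -0.01,"y": 0.023,"z": 0,"ax": 0,"ay": 0,"az": 0,"jaw": 0.6},{"x": -0.02,"y": 0.047,"z": 0,"ax": 0,"ay": 0,"az": 0,"jaw": 0.6},{"x": -0.03,"y": 0.071,"z": 0,"ax": 0,"ay": 0,"az": 0,"jaw": 0.6},{"x": -0.04,"y": 0.095,"z": 0,"ax": 0,"ay": 0,"az": 0,"jaw": 0.6},{"x": -0.05,"y": 0.12,"z": 0,"ax": 0,"ay": 0,"az": 0,"jaw": 0.6}])

```text
time: 7.6
tool_pos: [0.5836, -0.0526, 0.1432]
ee_rot: [[0.001, 1.0, 0.001], [1.0, -0.001, -0.0], [-0.0, 0.001, -1.0]]
force: [0.1, 1.2, -4.5]
opening: 0.0528
finger_force: 64.4
```

Call:
arm_command(series=[{"x": -0.01,"y": 0.025,"z": 0,"ax": 0,"ay": 0,"az": 0,"jaw": 0.6},{"x": -0.02,"y": 0.05,"z": 0,"ax": 0,"ay": 0,"az": 0,"jaw": 0.6},{"x": -0.03,"y": 0.075,"z": 0,"ax": 0,"ay": 0,"az": 0,"jaw": 0.6},{"x": -0.04,"y": 0.1,"z": 0,"ax": 0,"ay": 0,"az": 0,"jaw": 0.6},{"x": -0.05,"y": 0.12,"z": 0,"ax": 0,"ay": 0,"az": 0,"jaw": 0.6}])

```text
time: 8.02
tool_pos: [0.5336, 0.0681, 0.1433]
ee_rot: [[-0.0, 1.0, 0.001], [1.0, 0.0, 0.0], [0.0, 0.001, -1.0]]
force: [0.9, 0.5, -4.8]
opening: 0.0533
finger_force: 64.4
```

Call:
arm_command(series=[{"x": -0.006,"y": 0.012,"z": 0,"ax": 0,"ay": 0,"az": 0,"jaw": 0.6},{"x": -0.0095,"y": 0.0195,"z": 0,"ax": 0,"ay": 0,"az": 0,"jaw": 0.6},{"x": -0.0095,"y": 0.0195,"z": 0,"ax": 0,"ay": 0,"az": 0,"jaw": 0.6},{"x": -0.0095,"y": 0.0195,"z": 0,"ax": 0,"ay": 0,"az": 0,"jaw": 0.6},{"x": -0.0095,"y": 0.0195,"z": 0,"ax": 0,"ay": 0,"az": 0,"jaw": 0.6}])

```text
time: 8.43
tool_pos: [0.525, 0.0852, 0.1424]
ee_rot: [[0.001, 1.0, 0.0], [1.0, -0.001, -0.0], [-0.0, 0.0, -1.0]]
force: [0.3, -0.6, -5.1]
opening: 0.0531
finger_force: 64.4
```

```bash
python3 - <<'E'
from h import *
s=ctrl.read_state();print(s['time'],s['tool_pos'],s['force'],s['opening'])
c=cam('wrist');cv2.imwrite('pics/w1.png',c[0][:,:,::-1])
c=cam('side');cv2.imwrite('pics/s1.png',cv2.resize(c[0][60:260,160:440,::-1],None,fx=2.8,fy=2.8,interpolation=2))
E
```

```text
8.4333 [0.52503241 0.08516113 0.14241995] [ 0.2903107  -0.64073634 -5.09999671] 0.053063538757659914
```

View pics/s1.png

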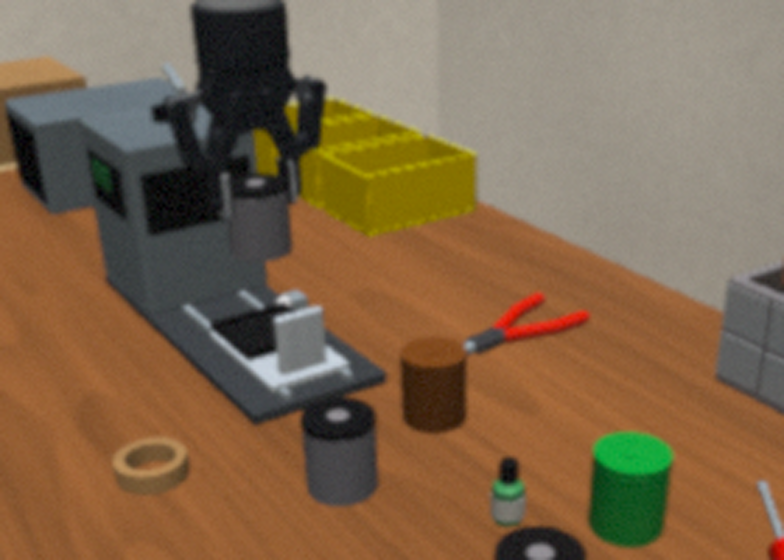

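The canister hangs upright above the tray, with the fingers on its upper half at (260,215). Now to lower it.

Call:
arm_command(series=[{"x": 0,"y": 0.0015,"z": -0.015,"ax": 0,"ay": 0,"az": 0,"jaw": 0.6},{"x": 0,"y": 0.0015,"z": -0.035,"ax": 0,"ay": 0,"az": 0,"jaw": 0.6},{"x": 0,"y": 0.0015,"z": -0.055,"ax": 0,"ay": 0,"az": 0,"jaw": 0.6},{"x": 0,"y": 0.0015,"z": -0.068,"ax": 0,"ay": 0,"az": 0,"jaw": 0.6},{"x": 0,"y": 0.0015,"z": -0.074,"ax": 0,"ay": 0,"az": 0,"jaw": 0.6}])

```text
time: 8.95
tool_pos: [0.5237, 0.0867, 0.0664]
ee_rot: [[0.001, 1.0, -0.002], [1.0, -0.001, -0.0], [-0.0, -0.002, -1.0]]
force: [0.0, -0.6, -5.0]
opening: 0.0535
finger_force: 64.4
```

Call:
arm_command(series=[{"x": 0,"y": 0,"z": -0.002,"ax": 0,"ay": 0,"az": 0,"jaw": 0.6},{"x": 0,"y": 0,"z": -0.004,"ax": 0,"ay": 0,"az": 0,"jaw": 0.6},{"x": 0,"y": 0,"z": -0.006,"ax": 0,"ay": 0,"az": 0,"jaw": 0.6},{"x": 0,"y": 0,"z": -0.006,"ax": 0,"ay": 0,"az": 0,"jaw": 0.6}])

```text
time: 9.28
tool_pos: [0.525, 0.0874, 0.0627]
ee_rot: [[0.0, 1.0, 0.001], [1.0, -0.0, 0.0], [0.0, 0.001, -1.0]]
force: [0.4, 0.4, -4.2]
opening: 0.0532
finger_force: 64.4
```

Call:
arm_command(series=[{"x": 0,"y": 0,"z": -0.001,"ax": 0,"ay": 0,"az": 0,"jaw": 0.6},{"x": 0,"y": 0,"z": -0.002,"ax": 0,"ay": 0,"az": 0,"jaw": 0.6},{"x": 0,"y": 0,"z": -0.003,"ax": 0,"ay": 0,"az": 0,"jaw": 0.6}])

```text
time: 9.53
tool_pos: [0.5251, 0.0876, 0.0608]
ee_rot: [[0.0, 1.0, 0.002], [1.0, -0.0, 0.0], [0.0, 0.002, -1.0]]
force: [-12.9, -2.5, 35.9]
opening: 0.0534
finger_force: 68.3
```

Call:
arm_command(series=[{"x": 0,"y": 0,"z": -0.001,"ax": 0,"ay": 0,"az": 0,"jaw": 0.6},{"x": 0,"y": 0,"z": -0.001,"ax": 0,"ay": 0,"az": 0,"jaw": 0.6}])

```text
time: 9.7
tool_pos: [0.5251, 0.0877, 0.0607]
ee_rot: [[0.0, 1.0, 0.002], [1.0, -0.0, 0.001], [0.001, 0.002, -1.0]]
force: [-13.4, -1.6, 36.3]
opening: 0.0532
finger_force: 68.4
```

Contact at tool z 0.0607, which matches the floor height. I'll ease off and release.

Call:
arm_command(series=[{"x": 0,"y": 0,"z": 0.002,"ax": 0,"ay": 0,"az": 0,"jaw": 0.6},{"x": 0,"y": 0,"z": 0.002,"ax": 0,"ay": 0,"az": 0,"jaw": 0},{"x": 0,"y": 0,"z": 0.002,"ax": 0,"ay": 0,"az": 0,"jaw": 0},{"x": 0,"y": 0,"z": 0.002,"ax": 0,"ay": 0,"az": 0,"jaw": 0},{"x": 0,"y": 0,"z": 0.002,"ax": 0,"ay": 0,"az": 0,"jaw": 0}])

```text
time: 10.12
tool_pos: [0.5246, 0.0875, 0.0603]
ee_rot: [[0.0, 1.0, 0.0], [1.0, -0.0, 0.0], [0.0, 0.0, -1.0]]
force: [0.6, -0.4, -0.2]
opening: 0.0855
finger_force: 0.0
```

Call:
arm_command(series=[{"x": 0,"y": 0,"z": 0.01,"ax": 0,"ay": 0,"az": 0,"jaw": 0},{"x": 0,"y": 0,"z": 0.04,"ax": 0,"ay": 0,"az": 0,"jaw": 0},{"x": 0,"y": 0,"z": 0.07,"ax": 0,"ay": 0,"az": 0,"jaw": 0},{"x": 0,"y": -0.01,"z": 0.09,"ax": 0,"ay": 0,"az": 0,"jaw": 0},{"x": 0,"y": -0.04,"z": 0.09,"ax": 0,"ay": 0,"az": 0,"jaw": 0}])

```text
time: 10.53
tool_pos: [0.5268, 0.0495, 0.1552]
ee_rot: [[-0.003, 1.0, 0.006], [1.0, 0.003, 0.001], [0.001, 0.006, -1.0]]
force: [1.7, 0.5, 0.8]
opening: 0.0855
finger_force: 0.0
```

Call:
arm_command(series=[{"x": 0,"y": -0.03,"z": 0,"ax": 0,"ay": 0,"az": 0,"jaw": 1},{"x": 0,"y": -0.06,"z": 0,"ax": 0,"ay": 0,"az": 0,"jaw": 1},{"x": 0,"y": -0.075,"z": 0,"ax": 0,"ay": 0,"az": 0,"jaw": 1},{"x": 0,"y": -0.08,"z": 0,"ax": 0,"ay": 0,"az": 0,"jaw": 1},{"x": 0,"y": -0.08,"z": 0,"ax": 0,"ay": 0,"az": 0,"jaw": 1}])

```text
time: 10.95
tool_pos: [0.5246, -0.0335, 0.1508]
ee_rot: [[0.002, 1.0, 0.0], [1.0, -0.002, -0.0], [-0.0, 0.0, -1.0]]
force: [-0.4, 0.8, 0.6]
opening: 0.0255
finger_force: 0.0
```

```bash
python3 - <<'E'
from h import *
s=ctrl.read_state();print(s['time'],s['tool_pos'],s['force'],s['opening'])
c=cam('side');cv2.imwrite('pics/s2.png',cv2.resize(c[0][60:260,160:440,::-1],None,fx=2.8,fy=2.8,interpolation=2))
c=cam('top');P=cloud(c)[140:250,130:290].reshape(-1,3)
for n,y0,y1,z0,z1 in(('lid',.05,.14,.083,.095),('plate',-.02,.045,.068,.08)):
    w=P[(P[:,1]>y0)&(P[:,1]<y1)&(P[:,2]>z0)&(P[:,2]<z1)&(np.abs(P[:,0]-.525)<.045)]
    print(n,len(w),w.mean(0).round(4) if len(w) else '',w.min(0).round(4) if len(w) else '',w.max(0).round(4) if len(w) else '')
E
```

```text
10.95 [ 0.52462919 -0.03345401  0.15082796] [-0.43054367  0.8422533   0.56351354] 0.025492880693291833
lid 0   
plate 0
```

View pics/s2.png

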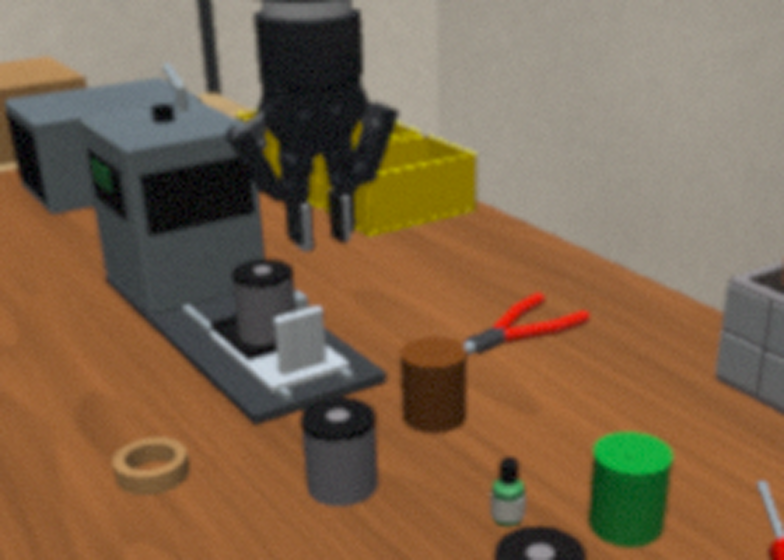

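The canister at (262,305) stands upright inside the tray. Next I'll shut the fingers, lower them behind the plate, and push.

Call:
arm_command(series=[{"x": 0,"y": 0,"z": -0.03,"ax": 0,"ay": 0,"az": 0,"jaw": 1},{"x": 0,"y": 0,"z": -0.06,"ax": 0,"ay": 0,"az": 0,"jaw": 1},{"x": 0,"y": 0,"z": -0.09,"ax": 0,"ay": 0,"az": 0,"jaw": 1},{"x": 0,"y": 0,"z": -0.1,"ax": 0,"ay": 0,"az": 0,"jaw": 1},{"x": 0,"y": 0,"z": -0.1,"ax": 0,"ay": 0,"az": 0,"jaw": 1}])

```text
time: 11.47
tool_pos: [0.5228, -0.0315, 0.0484]
ee_rot: [[-0.001, 1.0, -0.004], [1.0, 0.001, 0.0], [0.0, -0.004, -1.0]]
force: [-0.8, 1.3, 1.0]
opening: 0.0002
finger_force: 0.0
```

Call:
arm_command(series=[{"x": 0,"y": 0.008,"z": 0,"ax": 0,"ay": 0,"az": 0,"jaw": 1},{"x": 0,"y": 0.018,"z": 0,"ax": 0,"ay": 0,"az": 0,"jaw": 1},{"x": 0,"y": 0.024,"z": 0,"ax": 0,"ay": 0,"az": 0,"jaw": 1},{"x": 0,"y": 0.027,"z": 0,"ax": 0,"ay": 0,"az": 0,"jaw": 1},{"x": 0,"y": 0.029,"z": 0,"ax": 0,"ay": 0,"az": 0,"jaw": 1}])

```text
time: 11.88
tool_pos: [0.5251, -0.0027, 0.0512]
ee_rot: [[-0.001, 1.0, 0.001], [1.0, 0.001, 0.0], [0.0, 0.001, -1.0]]
force: [0.3, 0.4, 0.0]
opening: -0.0
finger_force: 0.0
```

Call:
arm_command(series=[{"x": 0,"y": 0.002,"z": 0,"ax": 0,"ay": 0,"az": 0,"jaw": 1},{"x": 0,"y": 0.004,"z": 0,"ax": 0,"ay": 0,"az": 0,"jaw": 1},{"x": 0,"y": 0.007,"z": 0,"ax": 0,"ay": 0,"az": 0,"jaw": 1},{"x": 0,"y": 0.01,"z": 0,"ax": 0,"ay": 0,"az": 0,"jaw": 1},{"x": 0,"y": 0.013,"z": 0,"ax": 0,"ay": 0,"az": 0,"jaw": 1}])

```text
time: 12.3
tool_pos: [0.5246, 0.0095, 0.0504]
ee_rot: [[0.001, 1.0, 0.0], [1.0, -0.001, -0.0], [-0.0, 0.0, -1.0]]
force: [-0.3, -2.0, 0.6]
opening: -0.0001
finger_force: 0.9
```

Call:
arm_command(series=[{"x": 0,"y": 0.004,"z": 0,"ax": 0,"ay": 0,"az": 0,"jaw": 1},{"x": 0,"y": 0.008,"z": 0,"ax": 0,"ay": 0,"az": 0,"jaw": 1},{"x": 0,"y": 0.012,"z": 0,"ax": 0,"ay": 0,"az": 0,"jaw": 1},{"x": 0,"y": 0.016,"z": 0,"ax": 0,"ay": 0,"az": 0,"jaw": 1},{"x": 0,"y": 0.02,"z": 0,"ax": 0,"ay": 0,"az": 0,"jaw": 1}])

```text
time: 12.72
tool_pos: [0.5245, 0.0299, 0.0503]
ee_rot: [[0.0, 1.0, -0.0], [1.0, -0.0, 0.0], [0.0, -0.0, -1.0]]
force: [-0.1, -0.9, 1.0]
opening: -0.0005
finger_force: 0.9
```

Call:
arm_command(series=[{"x": 0,"y": 0.004,"z": 0,"ax": 0,"ay": 0,"az": 0,"jaw": 1},{"x": 0,"y": 0.008,"z": 0,"ax": 0,"ay": 0,"az": 0,"jaw": 1},{"x": 0,"y": 0.012,"z": 0,"ax": 0,"ay": 0,"az": 0,"jaw": 1},{"x": 0,"y": 0.015,"z": 0,"ax": 0,"ay": 0,"az": 0,"jaw": 1},{"x": 0,"y": 0.018,"z": 0,"ax": 0,"ay": 0,"az": 0,"jaw": 1}])

```text
time: 13.13
tool_pos: [0.5244, 0.0477, 0.0502]
ee_rot: [[0.0, 1.0, -0.0], [1.0, -0.0, -0.0], [-0.0, -0.0, -1.0]]
force: [-2.6, -6.7, 2.3]
opening: -0.0001
finger_force: 3.9
```

Call:
arm_command(series=[{"x": 0,"y": 0.003,"z": 0,"ax": 0,"ay": 0,"az": 0,"jaw": 1},{"x": 0,"y": 0.006,"z": 0,"ax": 0,"ay": 0,"az": 0,"jaw": 1},{"x": 0,"y": 0.008,"z": 0,"ax": 0,"ay": 0,"az": 0,"jaw": 1},{"x": 0,"y": 0.01,"z": 0,"ax": 0,"ay": 0,"az": 0,"jaw": 1},{"x": 0,"y": 0.012,"z": 0,"ax": 0,"ay": 0,"az": 0,"jaw": 1}])

```text
time: 13.55
tool_pos: [0.5245, 0.0598, 0.0503]
ee_rot: [[0.0, 1.0, -0.0], [1.0, -0.0, 0.0], [0.0, -0.0, -1.0]]
force: [-0.9, -0.4, -0.2]
opening: 0.0002
finger_force: 0.3
```

The detent was felt at 6.7 N and then let go. I'll nudge forward a little to feel the stop.

Call:
arm_command(series=[{"x": 0,"y": 0.002,"z": 0,"ax": 0,"ay": 0,"az": 0,"jaw": 1},{"x": 0,"y": 0.004,"z": 0,"ax": 0,"ay": 0,"az": 0,"jaw": 1},{"x": 0,"y": 0.004,"z": 0,"ax": 0,"ay": 0,"az": 0,"jaw": 1}])

```text
time: 13.8
tool_pos: [0.5247, 0.064, 0.0504]
ee_rot: [[-0.0, 1.0, 0.0], [1.0, 0.0, 0.0], [0.0, 0.0, -1.0]]
force: [-0.3, -0.1, 0.4]
opening: 0.0001
finger_force: 0.0
```

```bash
python3 - <<'E'
from h import *
c=cam('side');cv2.imwrite('pics/s3.png',cv2.resize(c[0][60:260,160:440,::-1],None,fx=2.8,fy=2.8,interpolation=2))
E
```

```text
(no output)
```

View pics/s3.png

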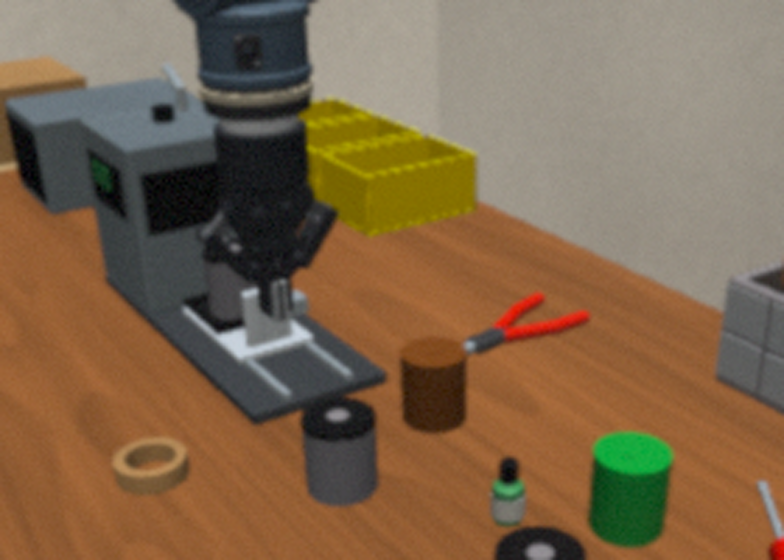

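The carriage has snapped ahead of the fingers, with the plate at (265,318), and the canister is still upright in the tray. I'll back away and measure.

Call:
arm_command(series=[{"x": 0,"y": -0.02,"z": 0,"ax": 0,"ay": 0,"az": 0,"jaw": 1},{"x": 0,"y": -0.05,"z": 0,"ax": 0,"ay": 0,"az": 0,"jaw": 1},{"x": 0,"y": -0.06,"z": 0.03,"ax": 0,"ay": 0,"az": 0,"jaw": 1},{"x": 0,"y": -0.06,"z": 0.07,"ax": 0,"ay": 0,"az": 0,"jaw": 1},{"x": 0,"y": -0.06,"z": 0.11,"ax": 0,"ay": 0,"az": 0,"jaw": 1}])

```text
time: 14.27
tool_pos: [0.5236, 0.0026, 0.1612]
ee_rot: [[0.002, 1.0, -0.002], [1.0, -0.002, 0.0], [0.0, -0.002, -1.0]]
force: [0.3, 0.9, 1.3]
opening: 0.0001
finger_force: 0.0
```

Call:
arm_command(series=[{"x": -0.03,"y": -0.01,"z": 0.02,"ax": 0,"ay": 0,"az": 0,"jaw": 1},{"x": -0.07,"y": -0.02,"z": 0.02,"ax": 0,"ay": 0,"az": 0,"jaw": 1},{"x": -0.1,"y": -0.04,"z": 0.02,"ax": 0,"ay": 0,"az": 0,"jaw": 1},{"x": -0.12,"y": -0.05,"z": 0.02,"ax": 0,"ay": 0,"az": 0,"jaw": 1},{"x": -0.12,"y": -0.05,"z": 0.02,"ax": 0,"ay": 0,"az": 0,"jaw": 1}])

```text
time: 14.68
tool_pos: [0.4014, -0.0478, 0.1807]
ee_rot: [[0.002, 1.0, -0.0], [1.0, -0.002, -0.0], [-0.0, -0.0, -1.0]]
force: [1.0, 0.1, 1.1]
opening: -0.0003
finger_force: 0.0
```

```bash
python3 - <<'E'
from h import *
c=cam('top');cv2.imwrite('pics/t2.png',c[0][100:300,100:420,::-1].repeat(2,0).repeat(2,1))
A=cloud(c);P=A[140:250,130:290].reshape(-1,3)
for n,y0,y1,z0,z1 in(('lid',.11,.19,.083,.095),('plate',.06,.11,.07,.08)):
    w=P[(P[:,1]>y0)&(P[:,1]<y1)&(P[:,2]>z0)&(P[:,2]<z1)&(np.abs(P[:,0]-.525)<.045)]
    if len(w):print(n,len(w),w.mean(0).round(4),w.min(0).round(4),w.max(0).round(4))
s=ctrl.read_state();print(s['time'],s['tool_pos'])
E
```

```text
lid 496 [0.5255 0.1513 0.0891] [0.4989 0.1243 0.0832] [0.5509 0.1797 0.0939]
plate 78 [0.5226 0.08   0.0744] [0.5022 0.0753 0.0704] [0.5439 0.0857 0.0787]
14.7333 [ 0.40333133 -0.04723494  0.18078924]
```

View pics/t2.png

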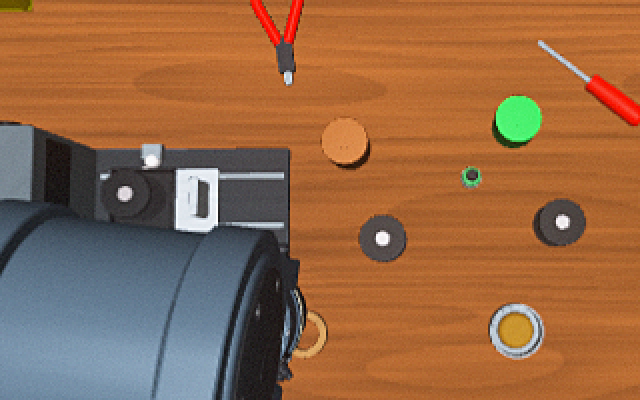

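The top view shows the lid at (0.5255, 0.151), about 62 mm from the tower face, and the plate has moved about 64.5 mm. The canister is centred and upright, both empties at (382,238) and (562,222) are standing, and the bystanders haven't moved. The arm is clear of everything.

```bash
python3 -c "
from bench import ctrl
print(ctrl.sign_off())"
```

```text
the job is handed in; nothing more can be done
None
```

The full canister (the far one, about 5.6 N when lifted) is standing in the cradle, the carriage snapped past its detent and measures home, and the job is handed in; sign-off gave no verdict.

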